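# Shut the bench air valve under its sliding cover

## Task

Slide the plywood cover of the air-valve box fully back, away from the robot, to uncover the two valve handles; then push the marked handle, the one that ends in a round disc, clockwise all the way to its stop, so that it lies across its pipe and the valve is shut. Leave the cover back and the other valve handle as it is. Do it all by pushing with the fingertips: lift nothing, and leave everything else on the bench where it is.

Things in the scene. Friction and masses are not known exactly. Their poses are not given: they have to be found in the camera images.
- valve_box: Fixed grey steel box. Origin: underside centre of its open part; +x away from the robot (yaw within 0.3 rad), +y left. Open part 154 (x) by 306 mm (y), walls 4 mm, top at 70 mm; side walls run back to x = 225 mm as cover runners, joined there. Under each valve a copper pipe (20 mm dia., axis at 24 mm) runs along x, brass valve body's top at 39 mm; free above that up to the handles at 50 mm
- cover (a joint): Slide of the plywood cover along box +x (away from the robot), m: 0 = closed over both valves, 0.15 = stop, fully back on the runners, open part uncovered. Starts at 0 to 0.02. Slides with about 3 N, stays where left. Cover 156 x 318 x 6 mm, underside 71 mm above the bench; closed, it is centred over the open part
- cover_lug (a point): Centre of the cover's push lug, a dark wooden bar fixed across the cover near its front edge: 16 mm (box x) by 80 mm (box y), 22 mm tall above the cover, top 99 mm above the bench. The point lies 88 mm above the bench, 33 mm behind the cover's front edge (towards box +x). Moves with the cover
- disc_handle (a joint): Turn of the marked handle (round disc end), rad. 0 = open: it points from its pivot towards the robot (box -x), along the pipe. Turns clockwise from above, tip swinging to box +y (left); 1.571 = stop = shut, pointing along box +y, across the pipe. Starts at 0 to 0.25. Needs about 0.12 N m (2 to 3 N near the tip); stays where left
- disc_pivot (a point): On the vertical turning axis of the marked handle at its mid height, 57 mm above the bench. At box x = 40 mm and box y = -65 or +45 mm (the valves may be swapped)
- disc_tip (a point): Centre of the round disc, 34 mm across, at the end of the marked handle, 60 mm from the pivot, 57 mm above the bench. Handle black, 14 mm thick (50 to 64 mm above the bench); the bar between pivot and disc is 14 mm wide. A small flat steel stud is on top of the disc
- bar_handle (a joint): Turn of the other valve's handle, which must stay as it is: the same rad and directions. Starts at 0 to 0.25
- bar_pivot (a point): On the turning axis of the other handle, 57 mm above the bench, at the other of the two places
- bar_tip (a point): Point on the other handle's centre line 60 mm from its pivot. That handle is a plain straight black bar, 14 mm wide and 14 mm thick, with a square end 77 mm from the pivot and no disc
- mug: Loose bystander: white mug, 76 mm across, 90 mm tall, left of the valve box. Origin about the middle of its underside
- glue: Loose bystander: white glue bottle, 56 mm across, 150 mm tall, right of the valve box. Origin about the middle of its underside
- coupling: Loose bystander: standing brass hose coupling, 32 mm across, 50 mm tall, right of the valve box. Origin about the middle of its underside
- mallet: Loose bystander: wooden mallet lying at the left, about 270 mm long, head 130 mm across, 60 mm tall. Origin about the middle of its underside
- chisel: Loose bystander: chisel lying at the right, about 240 mm long, 24 mm tall. Origin about the middle of its underside
- offcut: Loose bystander: wood offcut 100 x 45 x 30 mm at the front left. Origin about the middle of its underside
- tape: Loose bystander: tape measure case 70 x 35 x 65 mm at the front right. Origin about the middle of its underside

How it is judged:
By the outcome, as a careful person would: the job done as asked, in the order asked, and still so for the second after the job is handed in, with the robot touching nothing.
It also fails if it takes over 51 s, if anything falls off the work surface, if the arm or the gripper's body presses on something with over 40 N, if the wrist force passes 120 N, or if a joint passes its speed limit or range.

## Robot

A 6-joint arm with a two-finger parallel gripper is mounted at the origin on the work surface. World frame = base frame: x ahead of the robot, y to its left, z up, the work surface at z = 0. Lengths are in m, angles in rad, forces in N, time in s.
With the tool pointing down it reaches from about 0.375 to 0.975 m from the base axis. Payload 3.8 kg.
Tool frame: the origin (TCP) lies midway between the tips of the shut fingers; the grasp point (between the pads) lies 19 mm behind it; z points along the fingers, y is the line along which they close (so a half turn about z gives the same grasp; the last joint's range is limited). The gripper opens to 88 mm and grips with 3 to 60 N. Pads are 18 mm wide; open, the fingers measure 123 mm over their backs; the gripper's body (75 mm by 187 mm) begins 45 mm behind the grasp point.
Start: joints at [1.086, 0.264, 1.604, -0, 1.274, -0.037], TCP at [0.292, 0.608, 0.239] pointing down, gripper open.
Joint ranges: [-2.63, 2.63], [-0.94, 2.18], [0.31, 2.57], [-1.31, 4.45], [0, 2.66], [-2.55, 2.55]. Speed limits (rad/s): [2.57, 2.57, 3.14, 3.14, 3.14, 3.14].

## Interface

Orientations are given as a rotation vector (axis times angle).
In Python, from cell import manip, inverse_kinematics, cams, order gives the robot as it stands. Calls block until the motion is done:
- manip.move_pose(position, orientation): joint-space move of the TCP to a pose.
- manip.move_linear(position, rate=0.15, rot=None): straight line of the TCP; rot=None keeps the orientation; rate is the mean speed in m/s.
- manip.set_joints(angles): joint-space move.
- manip.set_gripper(opening, force=None): finger opening in m; force is the grip in N (None keeps the last); returns when the fingers have stopped.
- manip.dwell(seconds).
- inverse_kinematics(position, orientation): joint angles nearest the present ones, or None.
- manip.state(): the state.
- cams.capture(name): name is "scene" or "side" or "wrist"; returns a dict with "image" (420x560x3 uint8, blue, green, red), "z_map" (420x560 float32, m along the optical axis (not along the pixel's ray), 0 where there is no reading), "intrinsics" (3x3 intrinsics, pixels), "position" and "orientation" of the camera in the world; the wrist camera has in their place "T_tool_cam" (4x4, takes a point from camera to tool coordinates, whose origin is the TCP and whose axes are the flange's). Camera axes: x right, y down, z forward; pixel columns grow to the right and rows downward; lengths in m; the calibration is good to about 2 mm. A picture is of the moment at which its call begins: read the wrist's pose just before it.
A pose or a line that the arm cannot do raises manip.IKError and nothing moves.
- order.close_job(): hands the job in; it is judged then, once.
The state is a dict: "clock": time; "joint_pos": joint angles; "joint_velocities": joint speeds; "tau": joint torques, N m; "tool_pos": TCP position; "tcp_rot": TCP orientation; "contact_force": force on the tool from outside, world axes, zero at the start; "moment": the same for the moment, N m; "gripper_width": finger opening in m; "grasp_force": force on a finger pad.
Only numpy, scipy, OpenCV 4.12 (cv2) and the standard library are available. Lean on these libraries where they do the work, as an engineer would, in place of code of your own. Each camera call takes 0.05 s, during which the arm holds its last target. There are 200 camera calls.

## Working session

There is one attempt and no reset: what is moved stays moved. The work goes in short steps, each a Python script; the robot and the scene stay as the last script left them, time stands still between calls to the robot, and variables do not carry over. Pictures are saved under pics/ and viewed, at most 10 in all, crops included, and the job is handed in when it is done.

```bash
ls; mkdir -p pics; python3 - <<'E'
from cell import manip,cams
import cv2,numpy as np
s=manip.state();print(s['clock'],s['tool_pos'],s['tcp_rot'],s['gripper_width'])
for n in ['scene','side']:
    c=cams.capture(n);cv2.imwrite(f'pics/{n}0.png',c['image']);np.savez(f'{n}0.npz',**c)
    print(n,c['intrinsics'],c['position'],c['orientation'],(c['z_map']>0).mean())
E
```

```text
pics
0.0 [0.29195662 0.60781597 0.23739024] [-0.69740525 -3.0626487   0.00337122] 0.08796423292355199
scene [[455.87484318   0.         274.16346927]
 [  0.         455.87484318 214.88347777]
 [  0.           0.           1.        ]] [1.03795166 0.81907701 1.11527429] [-0.77065072 -2.6307294   1.02354685] 0.9959778911564626
side [[528.03972199   0.         275.75702729]
 [  0.         528.03972199 205.98204731]
 [  0.           0.           1.        ]] [-0.1856687  -1.10895681  1.06130304] [-2.14120698  0.65597005 -0.29440214] 0.996062925170068
```

View pics/scene0.png

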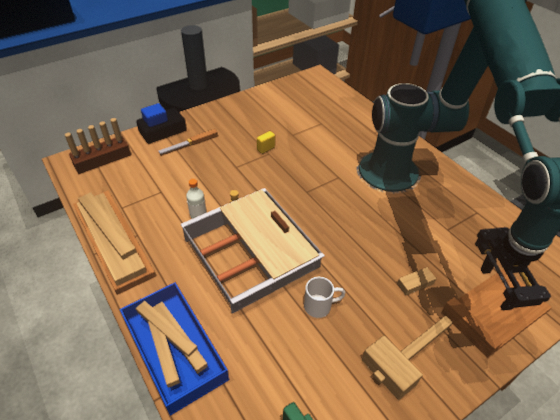

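View pics/side0.png

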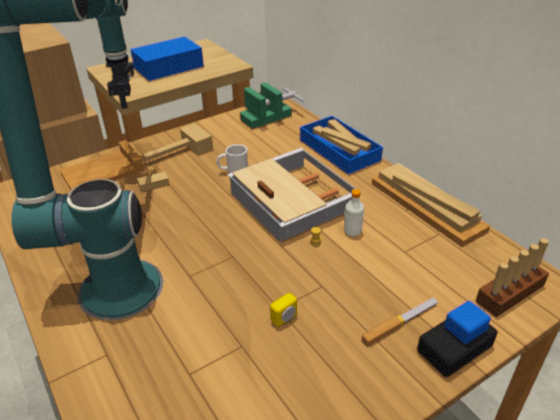

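Scene: the cover spans about cols 222–318, rows 192–278, with the lug at (280,222). The box's open runner part is at lower left, the mug at (320,297), the glue at (196,200) and the coupling at (234,197). The side view agrees, with the lug at (265,188). I'll fit the cover from points at its top height.

```bash
cat > h.py <<'E'
import numpy as np,cv2
from scipy.spatial.transform import Rotation as R
def pts(c,T=None):
    """world xyz for every pixel of a capture"""
    K=c['intrinsics'];z=c['z_map'];v,u=np.mgrid[:z.shape[0],:z.shape[1]]
    p=np.stack([(u-K[0,2])/K[0,0]*z,(v-K[1,2])/K[1,1]*z,z],-1)
    if T is None:
        T=np.eye(4);T[:3,:3]=R.from_rotvec(c['orientation']).as_matrix();T[:3,3]=c['position']
    return p@T[:3,:3].T+T[:3,3]
def biggest(m):
    n,l,s,_=cv2.connectedComponentsWithStats(m.astype(np.uint8))
    return l==1+np.argmax(s[1:,4])
def tool(yaw):
    """tool down, tool y (closing line) along world yaw+90deg"""
    return (R.from_euler('z',yaw)*R.from_rotvec([0,np.pi,0])).as_rotvec()
E
python3 - <<'E'
from h import *
for n in ['scene','side']:
    c=dict(np.load(n+'0.npz'));P=pts(c);im=c['image'].astype(int)
    z=P[...,2]
    near=(np.hypot(P[...,0]-.65,P[...,1])<.5)
    m=biggest((abs(z-.077)<.006)&(im[...,2]-im[...,0]>40)&near)
    r=cv2.minAreaRect(P[m][:,:2].astype(np.float32))
    print(n,'cover',r,'z',np.median(z[m]),cv2.boxPoints(r).round(3).tolist())
    x0,y0=r[0]
    d=np.hypot(P[...,0]-x0,P[...,1]-y0)<.2
    l=biggest((z>.0955)&(z<.103)&d&(im.sum(-1)<260))
    print(' lug',cv2.minAreaRect(P[l][:,:2].astype(np.float32)),z[l].mean(),l.sum())
    for lo,hi in((.085,.16),):
        k=((z>.03)&(z<.16)&(np.hypot(P[...,0]-x0,P[...,1]-y0)<.4)&~m).astype(np.uint8)
        N,L,S,C=cv2.connectedComponentsWithStats(k)
        for i in range(1,N):
            if S[i,4]>40:
                q=P[L==i];print('  blob',C[i].round(),q.min(0).round(3),q.max(0).round(3))
E
```

```text
scene cover ((0.5602177381515503, 0.0574016347527504), (0.3268299996852875, 0.1578480303287506), 89.56729888916016) z 0.07859400034602748 [[0.47999998927116394, -0.10499999672174454], [0.6380000114440918, -0.10700000077486038], [0.6399999856948853, 0.2199999988079071], [0.4830000102519989, 0.22100000083446503]]
 lug ((0.5178433060646057, 0.06378963589668274), (0.07901826500892639, 0.0145592475309968), 88.98141479492188) 0.09960381933574416 79
  blob [234. 244.] [ 0.466 -0.192  0.03 ] [0.772 0.227 0.157]
  blob [234. 194.] [ 0.539 -0.171  0.03 ] [ 0.577 -0.107  0.07 ]
  blob [280. 221.] [0.493 0.02  0.082] [0.526 0.103 0.105]
  blob [137. 262.] [ 0.914 -0.113  0.03 ] [ 0.95  -0.024  0.076]
  blob [321. 294.] [0.49  0.282 0.03 ] [0.596 0.358 0.097]
  blob [179. 306.] [0.868 0.07  0.03 ] [0.96  0.31  0.067]
  blob [168. 316.] [0.909 0.11  0.056] [0.955 0.251 0.077]
side cover ((0.5678046345710754, 0.06092768907546997), (0.3293263614177704, 0.17017053067684174), 88.85466003417969) z 0.07913170239337414 [[0.4790000021457672, -0.10199999809265137], [0.6499999761581421, -0.10499999672174454], [0.656000018119812, 0.2240000069141388], [0.4860000014305115, 0.22699999809265137]]
 lug ((0.51424640417099, 0.06293007731437683), (0.05204065516591072, 0.01022653840482235), 89.3828125) 0.09982154518843535 26
  blob [338. 152.] [0.863 0.063 0.03 ] [0.966 0.322 0.068]
  blob [344. 143.] [0.905 0.089 0.039] [0.965 0.269 0.081]
  blob [235. 157.] [0.492 0.207 0.03 ] [0.599 0.363 0.098]
  blob [308. 197.] [ 0.464 -0.21   0.03 ] [0.779 0.228 0.157]
  blob [389. 177.] [ 0.912 -0.131  0.03 ] [ 0.956 -0.025  0.079]
  blob [309. 177.] [0.68  0.088 0.03 ] [0.758 0.112 0.04 ]
  blob [265. 188.] [0.502 0.016 0.08 ] [0.542 0.1   0.107]
  blob [328. 192.] [ 0.675 -0.022  0.03 ] [0.755 0.002 0.045]
  blob [315. 231.] [ 0.542 -0.172  0.03 ] [ 0.567 -0.143  0.056]
```

Box yaw is about -0.01 rad, the cover centre is at (0.560, 0.058), and the front edge is at x≈0.482. The lug is at (0.516, 0.063), which is 33–34 mm behind that edge as specified, and the lug top is at 0.0996 m. Now I'll push the cover.

```bash
python3 - <<'E'
from h import *
from cell import manip,cams,inverse_kinematics
by=-0.011; ly=0.0635; f=0.508-0.009
ex=np.array([np.cos(by),np.sin(by),0])
p0=np.array([f-.025,ly,.084])
rots=[tool(by),tool(by-np.pi)]
J=[inverse_kinematics(p0+[0,0,.12],r) for r in rots];print(J)
cur=np.array(manip.state()['joint_pos'])
i=min((k for k in(0,1) if J[k] is not None),key=lambda k:np.abs(J[k]-cur).max())
manip.set_gripper(0.0); 
manip.move_pose(p0+[0,0,.12],rots[i])
s=manip.state();print(s['clock'],s['tool_pos'],s['gripper_width'],s['contact_force'])
manip.move_linear(p0,rate=.12); s=manip.state();F0=np.array(s['contact_force']);print(s['tool_pos'],F0)
d=.025
manip.move_linear(p0+ex*(d+.12),rate=.08); d+=.12
while d<.025+.165:
    s=manip.state();F=(np.array(s['contact_force'])-F0)@ex
    if F<-9: break
    d+=.003; manip.move_linear(p0+ex*d,rate=.04)
print('d',d,F,s['tool_pos'],s['contact_force'],s['clock'])
p=np.array(s['tool_pos'])
manip.move_linear(p-ex*.02,rate=.1)
manip.move_linear(np.array([.50,.06,.36]),rate=.25)
s=manip.state();c=cams.capture('wrist');T=np.eye(4);T[:3,:3]=R.from_rotvec(s['tcp_rot']).as_matrix();T[:3,3]=s['tool_pos']
np.savez('w1.npz',T=T@c['T_tool_cam'],**c);cv2.imwrite('pics/w1.png',c['image']);print(s['clock'],s['tool_pos'],c['T_tool_cam'])
E
```

```text
[array([ 8.10832777e-02, -8.83211442e-02,  2.05097766e+00, -4.44089210e-16,
        1.17893614e+00, -1.47871305e+00]), array([ 8.10832777e-02, -8.83211442e-02,  2.05097766e+00,  4.44089210e-16,
        1.17893614e+00,  1.66287960e+00])]
3.4667 [0.47427373 0.06405905 0.20420398] 0.00044219574315228476 [ 0.04626353  0.33272885 -1.1601343 ]
[0.47477796 0.06359918 0.08478104] [ 1.66492953 -0.43802211  0.15568926]
d 0.163 -14.740873048622378 [0.63322412 0.06174206 0.08389612] [-13.07588151  -0.35130992   9.44500646] 8.0833
9.8167 [0.49966404 0.05994753 0.35833157] [[ 3.24375100e-04 -9.64870328e-01 -2.62726369e-01  6.80412733e-02]
 [ 9.99999473e-01  5.68842319e-04 -8.54440865e-04  3.93369888e-04]
 [ 9.73874514e-04 -2.62725953e-01  9.64870004e-01 -1.46246550e-01]
 [ 0.00000000e+00  0.00000000e+00  0.00000000e+00  1.00000000e+00]]
```

View pics/w1.png

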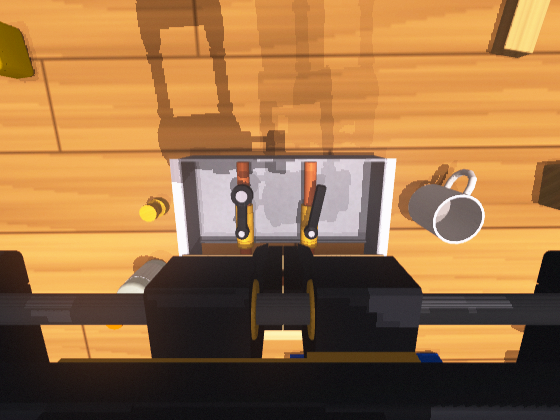

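The wrist view shows the box uncovered. The disc handle is on the left of the image (world right, box y = -65), with its pivot nut at (241,235) and disc stud at (242,196). The plain bar has its pivot at (311,235) and its tip near (320,188). The front wall corners are at about (170,158) and (396,158).

```bash
cat >> h.py <<'E'
def ray(c,T,uv,z):
    d=T[:3,:3]@np.linalg.inv(c['intrinsics'])@[*uv,1]
    return T[:3,3]+d*(z-T[2,3])/d[2]
E
python3 - <<'E'
from h import *
c=dict(np.load('w1.npz'));T=c['T'];P=pts(c,T);z=P[...,2];im=c['image'].astype(int)
# bright spots (studs/nuts) on the handles
for n,u,v in(('dpiv',241,235),('dtip',242,196),('bpiv',311,235)):
    g=np.zeros(z.shape,bool);g[v-8:v+9,u-8:u+9]=1
    b=g&(im.min(-1)>125)&(z>.05)
    q=np.argwhere(b).mean(0)[::-1];print(n,b.sum(),q.round(1),ray(c,T,q,.066).round(4),np.median(z[b]).round(4))
h=(z>.056)&(z<.069)&(im.max(-1)<80);h[:, :200]=0;h[:,360:]=0;h[:175]=0;h[250:]=0
N,L,S,C=cv2.connectedComponentsWithStats(h.astype(np.uint8))
for i in range(1,N):
    if S[i,4]>60:
        q=P[L==i][:,:2];m=q.mean(0);e=np.linalg.svd(q-m)[2][0] if len(q)<5000 else None
        print(S[i],m.round(3),'dir',e.round(3),q.min(0).round(3),q.max(0).round(3))
w=(abs(z-.07)<.004)&(np.hypot(P[...,0]-.53,P[...,1]-.06)<.25)
q=P[w];print('walls',q.min(0),q.max(0))
fw=w&(P[...,0]<.51)&(P[...,1]>-.08)&(P[...,1]<.2)
print('front wall x,y,yaw',P[fw].mean(0),fw.sum(),np.polyfit(P[fw][:,1],P[fw][:,0],1))
E
```

```text
dpiv 34 [241.1 233.7] [ 0.5855 -0.0063  0.066 ] 0.067
dtip 109 [241.  196.3] [ 0.5253 -0.0037  0.066 ] 0.0659
bpiv 36 [311.1 233.6] [0.5864 0.104  0.066 ] 0.067
[231 184  22  55 525] [ 0.546 -0.003] dir [ 0.999 -0.047] [ 0.508 -0.019] [0.594 0.013]
[304 185  22  54 497] [0.55 0.11] dir [ 0.978 -0.21 ] [0.51  0.093] [0.595 0.125]
walls [ 0.46694165 -0.10679721  0.06600812] [0.6229959  0.30978417 0.07399223]
front wall x,y,yaw [0.47018643 0.05780743 0.06956733] 585 [0.00422141 0.4699424 ]
```

The checks hold: the pivots are 110 mm apart and the pivot–stud distance is 60 mm. The pivot is at box x = 40 mm, since the front wall puts the origin at x≈0.545. Now I'll sweep the disc handle.

```bash
python3 - <<'E'
from h import *
from cell import manip,cams,inverse_kinematics
by=-.009;pv=np.array([.5858,-.0063])
def pose(q,gap=0,z=.052):
    a=by+np.pi-q; d=np.array([np.cos(a),np.sin(a)]); t=np.array([np.sin(q-by),np.cos(q-by)])
    return np.array([*(pv+.058*d-(.026+gap)*t),z]),tool(by-np.pi/2-q),np.array([*t,0])
p,r,t=pose(0,.02,.2)
manip.move_pose(p,r)
manip.move_linear(pose(0,.02)[0],rate=.12)
s=manip.state();F0=np.array(s['contact_force']);print(s['clock'],s['tool_pos'],F0)
q=0.
while q<1.62:
    q+=.12 if q<1.35 else .03
    p,r,t=pose(q);manip.move_linear(p,rate=.06,rot=r)
    s=manip.state();F=(np.array(s['contact_force'])-F0)@t
    print(round(q,2),round(F,1),end='; ')
    if F<-10: break
p,r,t=pose(q,.02);manip.move_linear(p,rate=.08)
s=manip.state();print(s['clock'],s['joint_pos'])
p[2]=.2;manip.move_linear(p,rate=.15)
manip.move_linear(np.array([.50,.06,.36]),rate=.25)
s=manip.state();c=cams.capture('wrist');T=np.eye(4);T[:3,:3]=R.from_rotvec(s['tcp_rot']).as_matrix();T[:3,3]=s['tool_pos']
np.savez('w2.npz',T=T@c['T_tool_cam'],**c);cv2.imwrite('pics/w2.png',c['image']);print(s['clock'],s['tool_pos'])
cv2.imwrite('pics/scene2.png',cams.capture('scene')['image'])
E
```

```text
12.475 [ 0.52821231 -0.05187296  0.05286295] [ 0.86249694  0.14626235 -0.74404401]
0.12 -0.5; 0.24 0.2; 0.36 0.3; 0.48 -0.1; 0.6 0.1; 0.72 -0.3; 0.84 -0.4; 0.96 -1.2; 1.08 -1.0; 1.2 -1.8; 1.32 -1.3; 1.44 -0.9; 1.47 -2.4; 1.5 -3.0; 1.53 -2.0; 1.56 -1.9; 1.59 -5.0; 1.62 -9.7; 18.0083 [5.41006787e-02 2.12388329e-01 2.04411954e+00 3.70677895e-05
 8.83181133e-01 1.68268388e+00]
19.9583 [0.49944206 0.05991821 0.35812471]
```

View pics/w2.png

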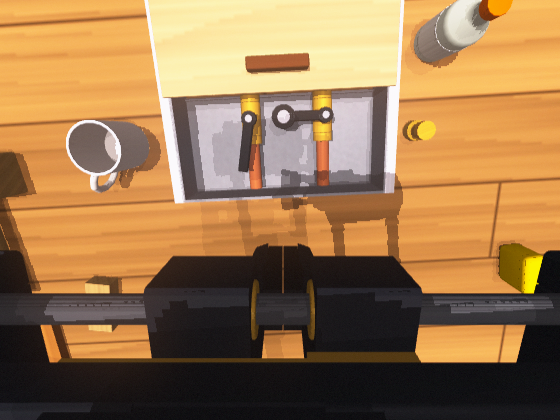

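View pics/scene2.png

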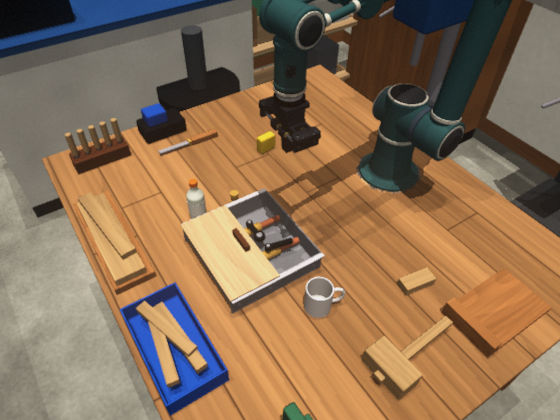

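The wrist view (now rotated half a turn) shows the handle across its pipe, with its pivot at (326,115) and stud at (283,117). The plain bar looks unchanged and the cover is back, with the lug at (277,62). I'll check the angle, the cover travel and the bar numerically.

```bash
python3 - <<'E'
from h import *
c=dict(np.load('w2.npz'));T=c['T'];P=pts(c,T);z=P[...,2];im=c['image'].astype(int)
o={}
for n,u,v in(('dpiv',326,115),('dtip',283,117),('bpiv',249,118)):
    g=np.zeros(z.shape,bool);g[v-8:v+9,u-8:u+9]=1
    b=g&(im.min(-1)>125)&(z>.05)
    q=np.argwhere(b).mean(0)[::-1];o[n]=ray(c,T,q,.066);print(n,b.sum(),q.round(1),o[n].round(4))
d=o['dtip']-o['dpiv'];e=o['bpiv']-o['dpiv'];ang=lambda v:np.arctan2(v[1],v[0])
print('q',np.pi/2+ang(e)-ang(d),np.linalg.norm(d),np.linalg.norm(e),'yaw',ang(e)-np.pi/2)
h=(z>.056)&(z<.069)&(im.max(-1)<80);h[:,:230]=0;h[:,262]=0;h[:,262:]=0;h[:105]=0;h[178:]=0
q=P[biggest(h)][:,:2];print('bar dir',np.linalg.svd(q-q.mean(0))[2][0])
k=biggest((abs(z-.099)<.006)&(P[...,0]>.6)&(P[...,0]<.72)&(abs(P[...,1]-.06)<.07))
print('lug',cv2.minAreaRect(P[k][:,:2].astype(np.float32)))
f=(abs(z-.077)<.003)&(abs(P[...,1]-.06)<.1)&(P[...,0]>.55);print('cover front x',np.percentile(P[f][:,0],[0,1]))
E
```

```text
dpiv 48 [325.7 114. ] [ 0.5851 -0.0065  0.066 ]
dtip 141 [283.1 116. ] [0.5859 0.0539 0.066 ]
bpiv 48 [248.  117.9] [0.5862 0.1038 0.066 ]
q 1.5742432351835909 0.06034766228799115 0.11024504680737808 yaw -0.009870860608377496
bar dir [-0.97232376  0.23363754]
lug ((0.6507256031036377, 0.058463629335165024), (0.07922264188528061, 0.016465473920106888), 89.78914642333984)
cover front x [0.61695081 0.61870647]
```

The handle is at 1.574 rad, which is its stop. The cover's front edge is at x≈0.617 and the lug at 0.651, matching full travel. The bar wasn't touched and the arm is clear, so I'm handing in.

```bash
python3 -c "
from cell import order
print(order.close_job())"
```

```text
the job is handed in; nothing more can be done
None
```

The job is handed in: the cover is fully back, the disc handle is at its shut stop (measured 1.574 rad), and the other handle and the loose items were not touched, about 20 s on the robot's clock.

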